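Couple the sensor head to the blue ball mount

TASK

Couple the loose sensor head to the ball mount with the blue base: pick it up by its black stem and, with its red latch lever still raised, lower its socket over the steel ball until its rim sits flat on the blue base before you let go. Then press the red latch lever down fully and leave it latched.

Things in the scene. Friction and masses are not known exactly. Their poses are not given: they have to be found in the camera images.
- sensor_head: Loose upright head, 0.5 kg, 107 mm tall. Bell socket, open below: rim 88 mm across (72 inside, narrowing to 40), flat top 50 mm up. Black stem with blue band, 50 to 98 mm up, centred at x = -9 mm: 34 mm in x, 26 mm in y; grip its y sides, pads 83 mm up. Brass stub on top. Red latch lever on the +x side. Origin: centre of the bottom rim; z up.
- head_latch (a joint): The head's red latch lever, hinged along the head's y at x = 22, z = 56 mm. 0 = raised, sloping 30 degrees up and outward, tip 79 mm above the rim; 0.55 rad = fully down, level, upper face 60 mm above the rim. Stays where left; 2 to 5 N straight down on the pad moves it. Its steel claw then swings in under the ball, so keep it up while lowering the socket.
- latch_pad (a point): Middle of the upper face of the red lever's ribbed pad (18 x 22 mm), 27 mm from the hinge. In the head's frame: x = 43, z = 74 mm when raised; x = 49, z = 60 mm when fully down. Closed fingertips pressing straight down at head x = 45 mm push it right down.
- mount_blue: Ball mount fixed to the bench (its twin with a yellow base is the wrong one; they swap places). Blue disc 120 mm across, 14 mm thick; steel ball 32 mm across on a short neck at its middle, ball top 54 mm up. Origin: centre of the disc's underside; z up. Seated, the head's origin is 14 mm above this one, centred within about 4 mm of play; any yaw will do.

How it is judged (in metres and radians):
On the way, in this order (a step that is already met when the one before it is completed fails the run):
1. the head sits flat on the blue mount, over its ball, with the latch lever still raised (horizontal distance between sensor_head and mount_blue below 0.01 m and z of sensor_head in the frame of mount_blue below 0.02 m and angle between sensor_head's own z axis and vertical below 0.12 rad and value of joint head_latch below 0.28 rad), for 0.2 s.
2. the latch lever is pressed fully down while the head sits there (horizontal distance between sensor_head and mount_blue below 0.01 m and z of sensor_head in the frame of mount_blue below 0.02 m and angle between sensor_head's own z axis and vertical below 0.12 rad and value of joint head_latch above 0.44 rad), for 0.2 s.
At the end, for the whole second after the job is handed in: The sensor head rests seated on the blue mount: its origin within 10 mm of the mount's axis and less than 20 mm above the mount's underside (14 mm is flush), tilted less than 0.12 rad, at rest, with the latch lever down (above 0.44 of 0.55 rad) (all of step 2 and linear speed of sensor_head below 0.02 m/s); the robot touches nothing.
It fails at once if the head is let go over the blue mount while still more than 20 mm above its seat (contact force between the fingers and sensor_head below 0.05 N and horizontal distance between sensor_head and mount_blue below 0.04 m and z of sensor_head in the frame of mount_blue above 0.034 m).
It also fails if it takes over 38 s, if anything falls off the work surface, if the arm or the gripper's body presses on something with over 40 N, if the wrist force passes 120 N, or if a joint passes its speed limit or range.

ROBOT

A 6-joint arm with a two-finger parallel gripper is mounted at the origin on a cart in front of the work surface, level with it; the furniture and walls round the work are solid. World frame = base frame: x ahead of the robot, y to its left, z up, the work surface at z = 0. Lengths are in mm, angles in rad, forces in N, time in s.
With the tool pointing down it reaches from about 275 to 1000 mm from the base axis. Payload 8.4 kg.
Tool frame: the origin (TCP) lies between the finger pads; the fingertips stand 22 mm ahead of it and the grasp point (between the pads) lies 3 mm ahead of it; z points along the fingers, y is the line along which they close (so a half turn about z gives the same grasp; the last joint's range is limited). The gripper opens to 85 mm and grips with 20 to 120 N. Pads are 22 mm wide; open, the fingers measure 114 mm over their backs; the gripper's body (76 mm by 85 mm) begins 54 mm behind the grasp point. The pads swing forward as they close: fully open they stand 13 mm farther back than shut.
Start: joints at [-1.304, 0.353, 1.633, -0, 1.155, -0.002], TCP at [165.983, -602.559, 253.281] pointing down, gripper open.
Joint ranges: [-2.63, 2.63], [-0.92, 2.1], [0.06, 2.66], [-1.3, 4.44], [0, 2.69], [-3.02, 3.02]. Speed limits (rad/s): [2.22, 2.22, 2.79, 3.14, 3.14, 3.14].

INTERFACE

Orientations are given as [roll, pitch, yaw] about the fixed x, y, z axes, in that order (R = Rz(yaw) Ry(pitch) Rx(roll)).
In Python, from rig import r, grab_frame gives the robot as it stands.
- The arm moves only by the shell command python3 -m inch 'ROWS' [FORCE]. ROWS is JSON, a list of rows, each a list of 7 numbers: the turn, a rotation vector about the tool's x, y, z as a fraction of full scale, then the shift along the tool's x, y, z as a fraction of full scale, then the closure, from 0 (fully open) to 1 (shut). In form: [[rx, ry, rz, dx, dy, dz, fingers], ...]. A call has 1 to 8 rows; each row shifts and turns the commanded pose from where the row before left it, along the tool's axes as they then stand; what a row does not reach is not made up. Full scale, the value 1, is 2.5 cm for a shift and pi rad for a turn. A row lasts 1/12 s, in which the tool goes at most 41.7 mm and 7.16 degrees, less where a joint would pass 70% of its speed; a pose out of reach is approached as far as the arm can. A call with a number of a shift or a turn outside -1 to 1 is refused whole. A call with a gripper value outside its range is refused whole. The fingers move at their own pace and stop on an object; FORCE is the grip in N (left out, the last holds). Time passes only in rows, so rows that do not move let the fingers close. It gives the time, the measured TCP pose, the force, the opening and the grip force at its end, in the units of the state.
- r.sense(): the state, without advancing time (a new reading comes with each control period).
- grab_frame(name): name is "scene" or "top"; returns a dict with "pixels" (480x640x3 uint8, red, green, blue), "z_map" (480x640 float32, mm along the optical axis (not along the pixel's ray), 0 where there is no reading), "vertical_fov" (degrees; the focal length in pixels is half the picture's height over the tangent of half this angle, whatever the lens; pixels are square), "cx", "cy" (the principal point, pixels), "dist" ([k1, k2, p1, p2, k3] as OpenCV has them; the pictures are not rectified), "cam_to_world" (4x4, takes a point from camera to world coordinates). Camera axes: x right, y down, z forward; pixel columns grow to the right and rows downward; lengths in mm; the calibration is good to about 2 mm. A picture is of the moment at which its call begins.
- r.sign_off(): hands the job in; it is judged then, once.
The state is a dict: "clock": time; "qpos": joint angles; "qvel": joint speeds; "joint_efforts": joint torques, N m; "eef_pos": TCP position; "tcp_rot": TCP orientation; "contact_force": force on the tool from outside, world axes, zero at the start; "wrist_torque": the same for the moment, N m; "opening": opening from 0.0 (shut) to 1.0 (fully open); "grasp_force": force on a finger pad.
Only numpy, scipy, OpenCV 4.12 (cv2) and the standard library are available. Lean on these libraries where they do the work, as an engineer would, in place of code of your own. Each camera call takes 0.05 s, during which the arm holds its last target. There are 200 camera calls.

## Working session

There is one attempt and no reset: what is moved stays moved. The work goes in short steps, Python scripts to look and compute and a shell command to move; the robot and the scene stay as the last step left them, time stands still between calls to the robot, and variables do not carry over. Pictures are saved under pics/ and viewed, at most 10 in all, crops included, and the job is handed in when it is done.

```bash
mkdir -p pics; cat > h.py <<'E'
import numpy as np,cv2
from rig import r,grab_frame
def save(n,name):
    f=grab_frame(n); cv2.imwrite(f'pics/{name}.png',f['pixels'][:,:,::-1]); np.save(f'pics/{name}.npy',f,allow_pickle=True); return f
def load(name): return np.load(f'pics/{name}.npy',allow_pickle=True).item()
def K(f):
    F=240/np.tan(np.radians(f['vertical_fov'])/2)
    return np.array([[F,0,f['cx']],[0,F,f['cy']],[0,0,1.]])
def rays(f,uv):
    p=cv2.undistortPoints(np.array(uv,float).reshape(-1,1,2),K(f),np.array(f['dist'],float)).reshape(-1,2)
    return np.c_[p,np.ones(len(p))]
def plane(f,uv,z):
    T=np.array(f['cam_to_world']);d=rays(f,uv)@T[:3,:3].T;o=T[:3,3]
    return o+d*((z-o[2])/d[:,2])[:,None]
def depth(f,uv):
    T=np.array(f['cam_to_world']);uv=np.array(uv,int);z=f['z_map'][uv[:,1],uv[:,0]]
    return (rays(f,uv)*z[:,None])@T[:3,:3].T+T[:3,3]
E
python3 -c "
from h import *
for n in('scene','top'):
    f=save(n,n+'0');print(n,f['vertical_fov'],np.round(f['cam_to_world'],2).tolist())
s=r.sense();print(s)"
```

```text
scene 46.6729001523386 [[0.56, -0.34, 0.76, -219.51], [-0.83, -0.25, 0.5, -592.12], [0.02, -0.91, -0.42, 483.25], [0.0, 0.0, 0.0, 1.0]]
top 49.267123626009834 [[-0.01, -1.0, 0.06, 438.15], [-1.0, 0.01, -0.01, -89.66], [0.01, -0.06, -1.0, 1056.44], [0.0, 0.0, 0.0, 1.0]]
{'clock': 0.1, 'qpos': array([-1.30438465e+00,  3.53591071e-01,  1.63407510e+00,  2.01834704e-05,
        1.15519753e+00, -2.41400986e-03]), 'qvel': array([-0.00119924, -0.00055383, -0.0017037 ,  0.00166034, -0.00170271,
       -0.00056009]), 'joint_efforts': array([-5.34936532e-05, -6.06357694e+01, -3.42822576e+01,  4.38153143e-05,
        4.10277615e-03, -6.12014503e-06]), 'eef_pos': array([ 165.88938828, -602.1587872 ,  252.62256739]), 'tcp_rot': array([-3.14032166e+00, -2.15232311e-05,  2.68817510e-01]), 'contact_force': array([ 1.51171742,  0.93630727, -0.18346504]), 'wrist_torque': array([ 0.01434796, -0.03979615, -0.00651944]), 'grasp_force': 0.0, 'opening': 1.0012583180999344}
```

View pics/top0.png

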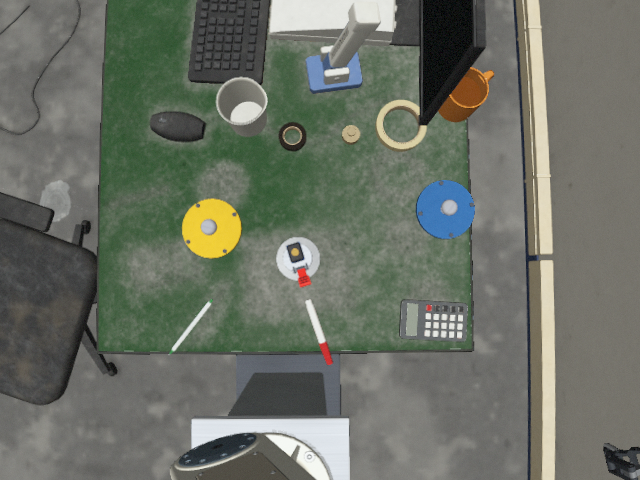

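View pics/scene0.png

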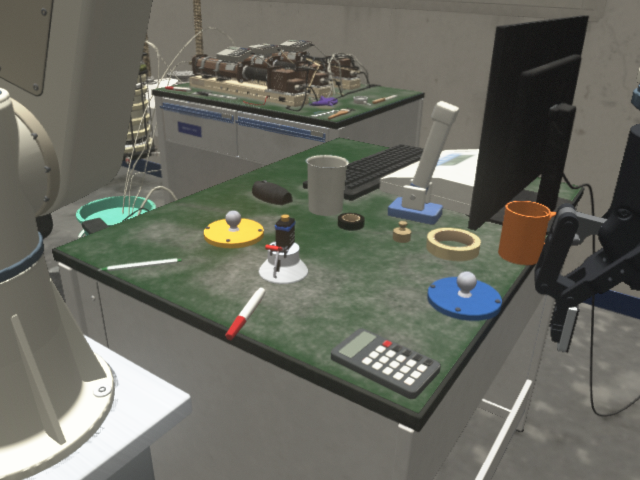

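The top view shows the head at (298,258) with its red lever pointing toward the robot (304,280). The blue mount is at (446,209) and the yellow one at (212,228). The scene view agrees, and the arm is off to the right of the bench.

```bash
cat > meas.py <<'E'
from h import *
import sys
def cen(m,box):
    k=np.zeros(m.shape,np.uint8);a,b,c,d=box;k[b:d,a:c]=m[b:d,a:c]*255
    cs=max(cv2.findContours(k,0,2)[0],key=cv2.contourArea);return cs.reshape(-1,2)
f=load('top0');hsv=cv2.cvtColor(f['pixels'],cv2.COLOR_RGB2HSV);H,S,V=cv2.split(hsv)
c=cen((H>100)&(H<125)&(S>120),(405,170,485,250));P=plane(f,c,14)
(x,y),R=cv2.minEnclosingCircle(P[:,:2].astype(np.float32));print('blue',x,y,R)
c=cen((S<60)&(V>140),(265,230,330,285));P=plane(f,c,0)
(x,y),R=cv2.minEnclosingCircle(P[:,:2].astype(np.float32));print('rim',x,y,R)
red=((H<8)|(H>172))&(S>150)
c=cen(red,(285,255,320,292));print(cv2.minAreaRect(c),depth(f,[c.mean(0)]));P=plane(f,c,74);print('red',P.mean(0),P.min(0),P.max(0))
(q,sz,a)=cv2.minAreaRect(P[:,:2].astype(np.float32));print(q,sz,a)
blk=(V<70)
c=cen(blk,(280,232,315,268));P=plane(f,c,98);(q,sz,a)=cv2.minAreaRect(P[:,:2].astype(np.float32));print('stem',q,sz,a)
print(depth(f,[(296,253),(295,258),(430,195),(449,208),(210,215)]))
cv2.imwrite('pics/crop.png',cv2.resize(f['pixels'][225:300,260:340,::-1],None,fx=7,fy=7,interpolation=2))
E
python3 meas.py
```

```text
blue 570.5828247070312 -356.99346923828125 60.1702880859375
rim 468.6807556152344 -56.89484786987305 49.52949523925781
((302.51727294921875, 277.2930908203125), (17.26966667175293, 11.141719818115234), 68.19859313964844) [[435.92371825 -70.32800378  70.30444348]]
red [434.5290008  -70.85824037  74.        ] [419.10646248 -83.46438046  74.        ] [452.79435129 -60.9815656   74.        ]
(435.3908386230469, -69.48834228515625) (32.36037063598633, 20.86264419555664) 21.44693946838379
stem (481.8502197265625, -59.282859802246094) (20.147951126098633, 33.02406311035156) 89.56915283203125
[[ 479.59273327  -58.64596854  107.50113911]
 [ 470.83825671  -56.46698988   98.49029869]
 [ 598.74484935 -326.61600729   14.59375648]
 [ 566.81980394 -353.84974533   56.17728875]
 [ 560.80481321  115.964238     18.30543419]]
```

View pics/crop.png

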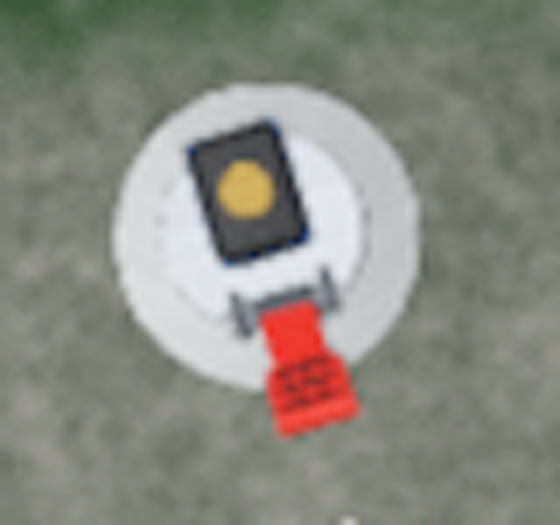

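The crop shows the stem top as a rectangle with corners (188,150), (272,121), (310,238) and (230,266). The rim circle is centred at (268,237), and the red pad is at the lower right, so the head's x axis points down and slightly right.

```bash
cat > m2.py <<'E'
from h import *
f=load('top0')
cr=lambda a:[(x/7+260-.43,y/7+225-.43) for x,y in a]
P=plane(f,cr([(188,150),(272,121),(310,238),(230,266)]),98)
print('stem',P.mean(0)); d=(P[2]+P[3]-P[0]-P[1])/2; w=(P[1]+P[2]-P[0]-P[3])/2
yaw=np.arctan2(d[1],d[0]);print(np.hypot(*d[:2]),np.hypot(*w[:2]),'head yaw',yaw)
print('stub',plane(f,cr([(246,190)]),107))
rim=plane(f,cr([(113,237),(422,237),(268,83),(268,390)]),0);print('rim',rim,rim.mean(0))
h=P.mean(0)[:2]+9*np.array([np.cos(yaw),np.sin(yaw)]);print('origin from stem',h)
th=(yaw+np.pi) ; s=r.sense();print(s['tcp_rot'],s['eef_pos'])
R=__import__('scipy.spatial.transform',fromlist=['x']).Rotation.from_euler('xyz',s['tcp_rot']).as_matrix();print(R.round(3))
# scene view check of ball centres / stub
E
python3 m2.py
```

```text
stem [481.40959717 -57.02751766  98.        ]
32.29786836834214 22.72181176374348 head yaw -2.817051138308225
stub [[481.97132114 -56.30603818 107.        ]]
rim [[ 473.62689817  -14.09426614    0.        ]
 [ 472.95255578 -103.23070143    0.        ]
 [ 517.8253401   -59.07835625    0.        ]
 [ 429.23342839  -58.53971324    0.        ]] [473.40955561 -58.73575926   0.        ]
origin from stem [472.87942394 -59.89738608]
[-3.14032166e+00 -2.15232311e-05  2.68817510e-01] [ 165.88938828 -602.1587872   252.62256739]
[[ 0.964  0.266 -0.   ]
 [ 0.266 -0.964  0.001]
 [ 0.    -0.001 -1.   ]]
```

```bash
python3 -m inch '[[0,0,-0.0177,0,0,0,0],[0,0,0,0.5,-0.44,0,0],[0,0,0,1,-0.88,0,0],[0,0,0,1,-0.88,0,0],[0,0,0,1,-0.88,0,0],[0,0,0,1,-0.88,0,0],[0,0,0,1,-0.88,0,0],[0,0,0,1,-0.88,0,0]]' 40
python3 -m inch '[[0,0,0,1,-0.88,0,0],[0,0,0,1,-0.88,0,0],[0,0,0,1,-0.88,0,0],[0,0,0,1,-0.88,0,0],[0,0,0,1,-0.88,0,0],[0,0,0,1,-0.88,0,0],[0,0,0,1,-0.88,0,0],[0,0,0,0.5,-0.44,0,0]]'
cat > go.py <<'E'
from h import *
from scipy.spatial.transform import Rotation as Ro
import sys
x,y,z,yaw=map(float,sys.argv[1:5]);s=r.sense();R=Ro.from_euler('xyz',s['tcp_rot'])
T=Ro.from_euler('xyz',[np.pi,0,yaw])
print('t',s['clock'],'pos',s['eef_pos'].round(1),'F',s['contact_force'].round(1),'grip',s['grasp_force'],s['opening'])
print('shift/25 tool', (R.inv().apply(np.array([x,y,z])-s['eef_pos'])/25).round(3),'turn/pi',((R.inv()*T).as_rotvec()/np.pi).round(4))
E
python3 go.py 481.5 -57 200 0.3245
```

```text
clock: 0.77
eef_pos: [274.8, -413.6, 253.0]
tcp_rot: [-3.141, 0.0, 0.324]
contact_force: [0.7, 0.3, -0.1]
opening: 0.999
grasp_force: 0.0
clock: 1.43
eef_pos: [400.5, -196.3, 253.2]
tcp_rot: [-3.141, -0.0, 0.325]
contact_force: [-0.2, 0.1, 1.1]
opening: 0.995
grasp_force: 0.0
t 1.4333 pos [ 400.5 -196.3  253.2] F [-0.2  0.1  1.1] grip 0.0 0.9951109751159717
shift/25 tool [ 4.852 -4.243  2.133] turn/pi [-0.0003 -0.0001  0.0003]
```

```bash
python3 -m inch '[[0,0,0,0.9,-0.8,0,0],[0,0,0,1,-0.88,0,0],[0,0,0,1,-0.88,0.4,0],[0,0,0,1,-0.88,0.6,0],[0,0,0,0.65,-0.55,0.8,0],[0,0,0,0.3,-0.25,0.33,0],[0,0,0,0,0,0,0],[0,0,0,0,0,0,0]]'
python3 go.py 481.5 -57 84 0.3245
```

```text
clock: 2.1
eef_pos: [480.1, -60.1, 199.8]
tcp_rot: [-3.141, 0.002, 0.326]
contact_force: [-0.4, -0.4, 0.4]
opening: 0.995
grasp_force: 0.0
t 2.1 pos [480.1 -60.1 199.8] F [-0.4 -0.4  0.4] grip 0.0 0.9949297981970378
shift/25 tool [ 0.1   -0.098  4.631] turn/pi [-0.0001  0.0006  0.0004]
```

```bash
python3 -m inch '[[0,0,0,0.1,-0.1,0.6,0],[0,0,0,0,0,0.8,0],[0,0,0,0,0,0.8,0],[0,0,0,0,0,0.8,0],[0,0,0,0,0,0.7,0],[0,0,0,0,0,0.5,0],[0,0,0,0,0,0.43,0],[0,0,0,0,0,0,0]]'
python3 go.py 481.5 -57 84 0.3245; python3 -c "
from h import *;save('top','t1');f=save('scene','s1')
cv2.imwrite('pics/s1c.png',cv2.resize(f['pixels'][150:300,200:380,::-1],None,fx=4,fy=4))"
```

```text
clock: 2.77
eef_pos: [481.3, -57.9, 83.4]
tcp_rot: [-3.141, 0.002, 0.323]
contact_force: [-0.8, 0.2, -0.5]
opening: 1.0
grasp_force: 0.0
t 2.7667 pos [481.3 -57.9  83.4] F [-0.8  0.2 -0.5] grip 0.0 0.9996876424581935
shift/25 tool [ 0.019 -0.03  -0.022] turn/pi [-0.0002  0.0005 -0.0005]
```

View pics/s1c.png

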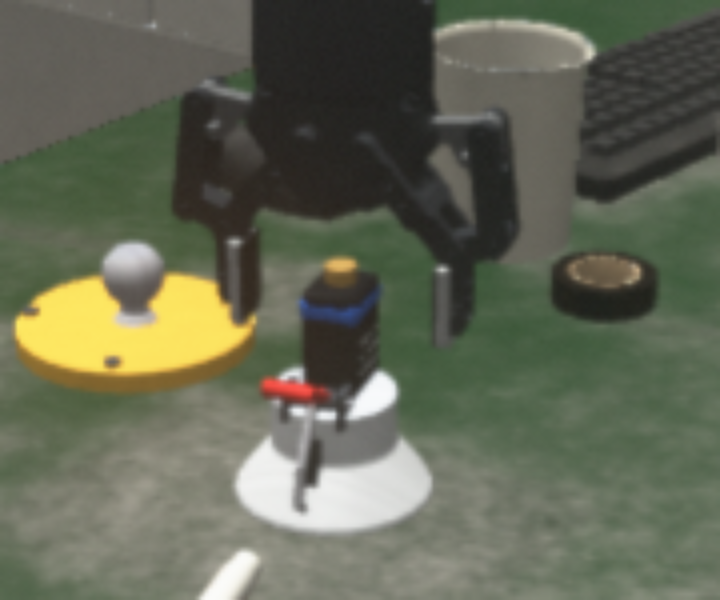

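The crop shows the open fingers at (240,280) and (445,305) straddling the stem at (340,330). The lever is raised and clear of them, so I'll close.

```bash
python3 -m inch '[[0,0,0,0,0,0,0.4],[0,0,0,0,0,0,0.6],[0,0,0,0,0,0,0.8],[0,0,0,0,0,0,1],[0,0,0,0,0,0,1],[0,0,0,0,0,0,1],[0,0,0,0,0,0,1],[0,0,0,0,0,0,1]]' 60
python3 go.py 481.5 -57 150 0.3245
```

```text
clock: 3.53
eef_pos: [482.3, -56.7, 84.7]
tcp_rot: [3.142, -0.0, 0.325]
contact_force: [-2.5, 0.4, 6.0]
opening: 0.298
grasp_force: 58.1
t 3.5333 pos [482.3 -56.7  84.7] F [-2.5  0.4  6. ] grip 58.115535378456116 0.2983276237437498
shift/25 tool [-3.600e-02  2.000e-03 -2.611e+00] turn/pi [ 0.     -0.0001  0.0001]
```

```bash
python3 -m inch '[[0,0,0,0,0,-0.2,1],[0,0,0,0,0,-0.5,1],[0,0,0,0,0,-0.8,1],[0,0,0,0,0,-0.8,1],[0,0,0,0,0,-0.8,1],[0,0,0,0,0,-0.8,1],[0,0,0,0,0,-0.5,1],[0,0,0,0,0,-0.2,1]]'
python3 -c "
from h import *;f=save('scene','s2');g=save('top','t2')
a=cv2.resize(f['pixels'][80:280,200:380,::-1],None,fx=3,fy=3);b=cv2.resize(g['pixels'][180:380,230:330,::-1],None,fx=2.4,fy=3)
cv2.imwrite('pics/s2c.png',np.hstack([a,b]))"; python3 go.py 561 -356 200 0.3245
```

```text
clock: 4.2
eef_pos: [482.7, -56.8, 200.9]
tcp_rot: [3.141, -0.002, 0.325]
contact_force: [0.1, -0.6, -6.4]
opening: 0.292
grasp_force: 59.4
t 4.3 pos [482.3 -56.7 199.7] F [-0.2 -0.2 -7.3] grip 59.49056088924408 0.2972586416233761
shift/25 tool [-8.3300e-01  1.2349e+01 -9.0000e-03] turn/pi [ 0.0001 -0.0002  0.    ]
```

View pics/s2c.png

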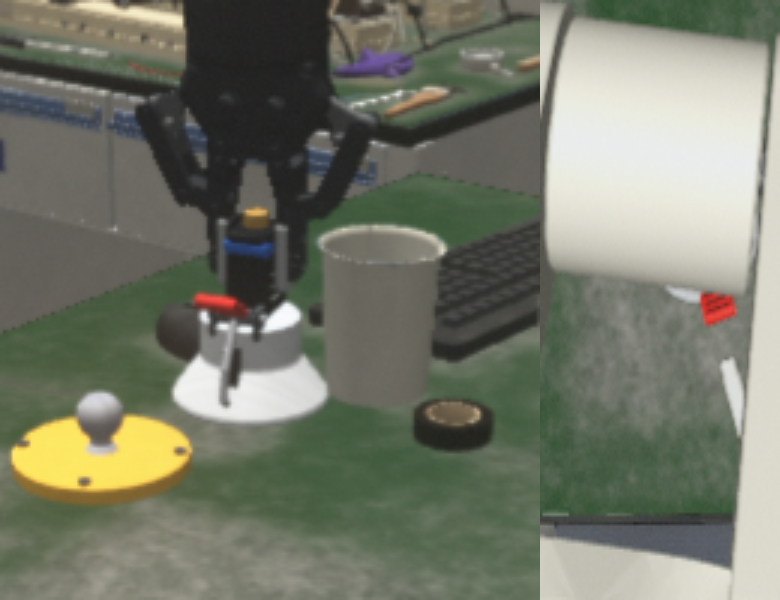

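The head is lifted level at (250,350) in the left panel with the lever still raised. The mount is next: check the ball and the monitor clearance.

```bash
python3 - <<'E'
from h import *
f=load('top0');g=load('scene0')
def ball(f,box):
    hsv=cv2.cvtColor(f['pixels'],cv2.COLOR_RGB2HSV);a,b,c,d=box
    m=((hsv[...,1]<70)&(hsv[...,2]>90)).astype(np.uint8)[b:d,a:c]
    c=max(cv2.findContours(m,0,2)[0],key=cv2.contourArea).reshape(-1,2)+[a,b]
    (x,y),R=cv2.minEnclosingCircle(c.astype(np.float32));return x,y,R
b=ball(f,(435,194,463,222));print(b,plane(f,[b[:2]],38))
b=ball(g,(452,268,482,290));print(b,plane(g,[b[:2]],38))
pts=[(422,118),(424,110),(440,90),(450,60),(470,20),(480,30),(462,95),(488,75)]
print(depth(f,pts).round())
E
```

```text
(448.5, 207.0, 8.20071029663086) [[ 571.14968846 -357.70039266   38.        ]]
(466.5, 274.0, 15.692455291748047) [[ 593.87652795 -349.84559951   38.        ]]
[[ 732. -296.   99.]
 [ 748. -300.   99.]
 [ 737. -298.  236.]
 [ 765. -301.  291.]
 [ 777. -302.  396.]
 [ 751. -307.  420.]
 [ 791. -385.   63.]
 [ 819. -428.   96.]]
```

```bash
python3 -m inch '[[0,0,0,0,0.3,0,1],[0,0,0,0,0.6,0,1],[0,0,0,0,0.9,0,1],[0,0,0,0,1,0,1],[0,0,0,0,1,0,1],[0,0,0,0,1,0,1],[0,0,0,0,1,0,1],[0,0,0,0,1,0,1]]'
python3 -m inch '[[0,0,0,0,1,0,1],[0,0,0,0,1,0,1],[0,0,0,0,1,0,1],[0,0,0,0,0.9,0,1],[0,0,0,0,0.6,0,1],[0,0,0,0,0.3,0,1],[0,0,0,0,0,0,1],[0,0,0,0,0,0,1]]'
python3 go.py 580 -354 200 0.3245
```

```text
clock: 4.97
eef_pos: [535.8, -219.4, 197.4]
tcp_rot: [-3.14, 0.002, 0.324]
contact_force: [-0.0, 1.2, -6.4]
opening: 0.298
grasp_force: 59.4
clock: 5.63
eef_pos: [573.8, -331.2, 197.8]
tcp_rot: [-3.139, 0.002, 0.324]
contact_force: [-0.2, -0.3, -6.7]
opening: 0.297
grasp_force: 59.6
t 5.6333 pos [ 573.8 -331.2  197.8] F [-0.2 -0.3 -6.7] grip 59.55547571182251 0.29676751582145505
shift/25 tool [-0.057  0.943 -0.091] turn/pi [-0.0007  0.0005 -0.0002]
```

```bash
python3 -m inch '[[0,0,0,-0.03,0.4,0,1],[0,0,0,-0.03,0.4,0,1],[0,0,0,0,0.14,0.2,1],[0,0,0,0,0,0.5,1],[0,0,0,0,0,0.5,1],[0,0,0,0,0,0.2,1],[0,0,0,0,0,0,1],[0,0,0,0,0,0,1]]'
python3 -c "
from h import *;f=save('scene','s3');g=save('top','t3')
a=cv2.resize(f['pixels'][160:330,400:530,::-1],None,fx=3.5,fy=3.5);b=cv2.resize(g['pixels'][150:320,390:480,::-1],None,fx=3.5,fy=3.5)
cv2.imwrite('pics/s3c.png',np.hstack([a,b]))"; python3 go.py 580 -354 98.7 0.3245
```

```text
clock: 6.3
eef_pos: [580.3, -353.8, 163.3]
tcp_rot: [-3.14, 0.001, 0.325]
contact_force: [0.4, -0.2, -5.8]
opening: 0.298
grasp_force: 59.5
t 6.4 pos [ 581.  -354.4  164.6] F [ 0.3  0.1 -6. ] grip 59.53518033027649 0.29985577562211435
shift/25 tool [-0.035 -0.028  2.635] turn/pi [ 0.0001 -0.0001  0.    ]
```

View pics/s3c.png

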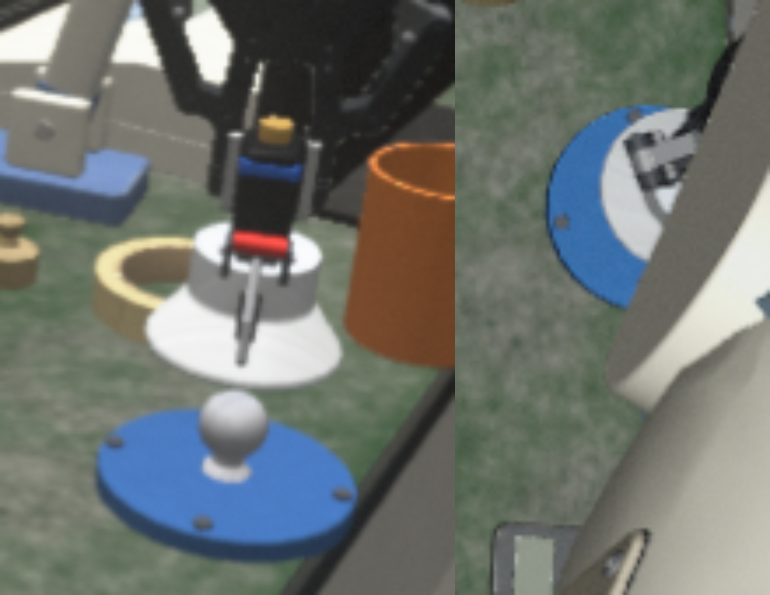

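The left panel shows the head above the blue mount with its rim centred at about x=244. The ball is at (234,425) and the disc at (226,482), with the lever raised. I'll check the lateral offset numerically.

```bash
python3 - <<'E'
from h import *
g=load('scene0');T=np.linalg.inv(np.array(g['cam_to_world']))
pr=lambda p:cv2.projectPoints(np.array(p,float),cv2.Rodrigues(T[:3,:3])[0],T[:3,3],K(g),np.array(g['dist'],float))[0].reshape(-1,2)
crop=lambda q:((q-[400,160]+.36)*3.5).round(1)
m=np.array([570.9,-357.3,0]);a=np.arange(0,6.283,.05)
circ=lambda c,R:c+np.c_[R*np.cos(a),R*np.sin(a),0*a]
print('ball',crop(pr([m+[0,0,38]])))
for n,c,R in(('rim',[572,-357.4,80],44),('disc',m+[0,0,14],60)):
    q=crop(pr(circ(np.array(c),R)));print(n,q.min(0),q.max(0))
print(np.linalg.norm(np.linalg.inv(T)[:3,3]-m))
# disc in scene view
f=cv2.cvtColor(g['pixels'],cv2.COLOR_RGB2HSV);k=((f[...,0]>100)&(f[...,0]<125)&(f[...,1]>140)).astype(np.uint8);k[:270]=0;k[:, :420]=0
c=max(cv2.findContours(k,0,2)[0],key=cv2.contourArea).reshape(-1,2);print('disc seen',crop(c.min(0)),crop(c.max(0)))
E
```

```text
ball [[231.6 424.3]]
rim [147.7 300.8] [344.1 389.9]
disc [ 96.2 406.1] [355.8 538.8]
955.7293915218476
disc seen [ 99.3 414.3] [354.8 543.8]
```

```bash
python3 -m inch '[[0,0,0,0,0.03,0.3,1],[0,0,0,0,0,0.5,1],[0,0,0,0,0,0.5,1],[0,0,0,0,0,0.4,1],[0,0,0,0,0,0.3,1],[0,0,0,0,0,0.2,1],[0,0,0,0,0,0.1,1],[0,0,0,0,0,0,1]]'
python3 go.py 580.5 -354.5 98.7 0.3245
```

```text
clock: 7.07
eef_pos: [580.8, -355.0, 106.0]
tcp_rot: [-3.141, 0.001, 0.324]
contact_force: [0.0, -0.6, -5.9]
opening: 0.298
grasp_force: 59.7
t 7.0667 pos [ 580.8 -355.   106. ] F [ 0.  -0.6 -5.9] grip 59.74225044250488 0.29828263943505556
shift/25 tool [-0.004 -0.02   0.291] turn/pi [-0.0003  0.0002 -0.    ]
```

```bash
python3 -m inch '[[0,0,0,0,0,0.1,1],[0,0,0,0,0,0.08,1],[0,0,0,0,0,0.06,1],[0,0,0,0,0,0.04,1],[0,0,0,0,0,0.02,1],[0,0,0,0,0,0,1]]'
python3 go.py 580.5 -354.5 98.7 0.3245
```

```text
clock: 7.57
eef_pos: [581.0, -355.1, 99.3]
tcp_rot: [-3.142, -0.0, 0.324]
contact_force: [0.0, 1.0, -5.7]
opening: 0.299
grasp_force: 59.8
t 7.5667 pos [ 581.  -355.1   99.3] F [ 0.   1.  -5.7] grip 59.75310981273651 0.29935200282447894
shift/25 tool [-0.011 -0.029  0.023] turn/pi [-0. -0. -0.]
```

Not in contact yet; a little more.

```bash
python3 -m inch '[[0,0,0,0,0,0.04,1],[0,0,0,0,0,0.04,1],[0,0,0,0,0,0,1],[0,0,0,0,0,0,1]]'
python3 go.py 580.5 -354.5 98.7 0.3245
```

```text
clock: 7.9
eef_pos: [581.3, -355.1, 98.8]
tcp_rot: [3.141, -0.001, 0.324]
contact_force: [-3.5, 3.4, 5.0]
opening: 0.294
grasp_force: 61.1
t 7.9 pos [ 581.3 -355.1   98.8] F [-3.5  3.4  5. ] grip 61.07645630836487 0.2943352698041623
shift/25 tool [-0.021 -0.033  0.005] turn/pi [ 0.0001 -0.0002 -0.    ]
```

Contact came at the expected height, with the vertical force rising 11 N, so the head is seated. Releasing and rising.

```bash
python3 -m inch '[[0,0,0,0,0,0,0.6],[0,0,0,0,0,0,0.4],[0,0,0,0,0,0,0.2],[0,0,0,0,0,0,0.1],[0,0,0,0,0,0,0.1],[0,0,0,0,0,-0.3,0.1],[0,0,0,0,0,-0.6,0.1],[0,0,0,0,0,-0.8,0.1]]'
python3 -m inch '[[0,0,0,0,0,-0.8,0.1],[0,0,0,0,0,-0.6,0.3],[0,0,0,0,0,-0.3,0.6],[0,0,0,0,0,0,1],[0,0,0,0,0,0,1],[0,0,0,0,0,0,1]]'
python3 -c "
from h import *;f=save('scene','s4');g=save('top','t4')
a=cv2.resize(f['pixels'][160:330,400:530,::-1],None,fx=3.5,fy=3.5);b=cv2.resize(g['pixels'][150:320,390:480,::-1],None,fx=3.5,fy=3.5)
cv2.imwrite('pics/s4c.png',np.hstack([a,b]))"; python3 go.py 529.3 -372.2 137 0.3245
```

```text
clock: 8.57
eef_pos: [580.2, -354.6, 139.2]
tcp_rot: [-3.139, 0.002, 0.324]
contact_force: [0.2, 0.6, 0.4]
opening: 0.899
grasp_force: 0.0
clock: 9.07
eef_pos: [580.4, -354.8, 181.2]
tcp_rot: [-3.14, 0.001, 0.324]
contact_force: [0.7, -0.7, -0.2]
opening: 0.185
grasp_force: 0.0
t 9.1667 pos [ 580.4 -354.7  181. ] F [ 0.5  1.2 -0.7] grip 0.0 0.012395568388189062
shift/25 tool [-2.157  0.013  1.761] turn/pi [-0.0005  0.0004 -0.    ]
```

View pics/s4c.png

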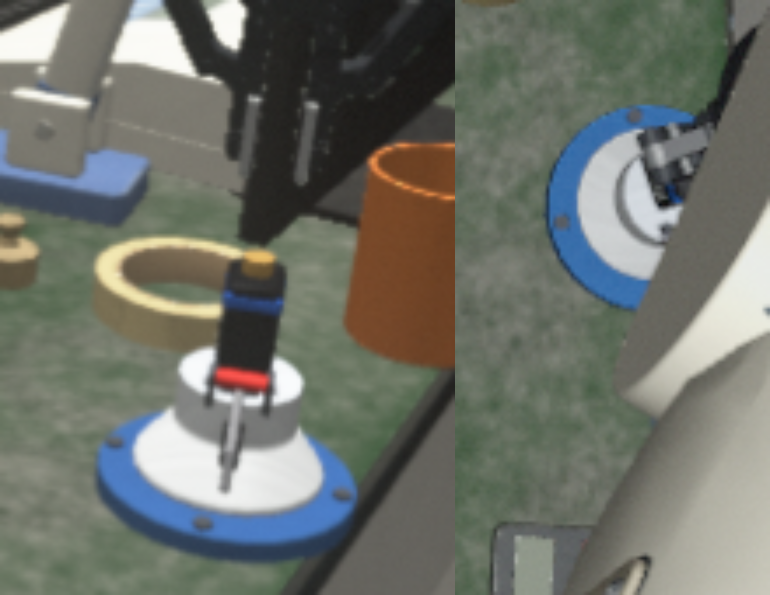

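The left panel shows the head seated flat on the blue disc, with its rim concentric at about (228,460) and the red lever still raised at (243,378). Next I'll move over the pad and press.

```bash
python3 -m inch '[[0,0,0,-0.5,0,0,1],[0,0,0,-0.8,0,0,1],[0,0,0,-0.6,0.01,0,1],[0,0,0,-0.26,0,0.5,1],[0,0,0,0,0,0.8,1],[0,0,0,0,0,0.7,1],[0,0,0,0,0,0.3,1],[0,0,0,0,0,0,1]]'
python3 go.py 529.3 -372.4 96 0.3245
```

```text
clock: 9.83
eef_pos: [528.0, -372.1, 122.7]
tcp_rot: [-3.138, 0.002, 0.324]
contact_force: [0.1, 0.2, 0.2]
opening: -0.004
grasp_force: 0.0
t 9.8333 pos [ 528.  -372.1  122.7] F [0.1 0.2 0.2] grip 0.0 -0.003611078115971644
shift/25 tool [0.046 0.032 1.067] turn/pi [-0.001   0.0008 -0.0002]
```

```bash
python3 -m inch '[[0,0,0,0.03,0.02,0.15,1],[0,0,0,0,0,0.15,1],[0,0,0,0,0,0.15,1],[0,0,0,0,0,0.15,1],[0,0,0,0,0,0.15,1],[0,0,0,0,0,0.15,1],[0,0,0,0,0,0.1,1],[0,0,0,0,0,0,1]]'
python3 go.py 529.3 -372.4 96 0.3245
```

```text
clock: 10.5
eef_pos: [530.6, -372.7, 99.2]
tcp_rot: [-3.141, 0.0, 0.324]
contact_force: [-0.1, -0.8, 0.2]
opening: -0.0
grasp_force: 0.0
t 10.5 pos [ 530.6 -372.7   99.2] F [-0.1 -0.8  0.2] grip 0.0 -7.5509958311839e-05
shift/25 tool [-0.046 -0.027  0.128] turn/pi [-0.0001  0.0001 -0.    ]
```

```bash
python3 -m inch '[[0,0,0,-0.03,0,0.06,1],[0,0,0,0,0,0.05,1],[0,0,0,0,0,0.04,1]]'; python3 -m inch '[[0,0,0,0,0,0.03,1],[0,0,0,0,0,0,1]]'
python3 go.py 529.3 -372.4 96 0.3245
```

```text
clock: 10.75
eef_pos: [530.1, -373.2, 96.3]
tcp_rot: [3.141, 0.0, 0.324]
contact_force: [-4.3, 2.8, 13.3]
opening: 0.003
grasp_force: 6.9
clock: 10.92
eef_pos: [530.1, -373.1, 96.3]
tcp_rot: [3.141, -0.0, 0.324]
contact_force: [-3.5, 1.0, 11.6]
opening: 0.001
grasp_force: 5.2
t 10.9167 pos [ 530.1 -373.1   96.3] F [-3.5  1.  11.6] grip 5.24277850985527 0.000756180790014709
shift/25 tool [-0.021 -0.037  0.014] turn/pi [ 0. -0. -0.]
```

The finger has reached a firm stop at the expected height. Retracting to check.

```bash
python3 -m inch '[[0,0,0,0,0,0,1],[0,0,0,0,0,0,1],[0,0,0,0,0,-0.2,1],[0,0,0,0,0,-0.5,1],[0,0,0,0,0,-0.9,1],[0,0,0,0,0,-1,1],[0,0,0,0,0,-1,1],[0,0,0,0,0,-0.6,1]]'
python3 -m inch '[[0,0,0,-0.6,0,-0.6,1],[0,0,0,-1,0,0,1],[0,0,0,-1,0,0,1],[0,0,0,-0.6,0,0,1],[0,0,0,0,0,0,1],[0,0,0,0,0,0,1]]'
python3 - <<'E'
from h import *
f=save('scene','s5');g=load('scene0')
cv2.imwrite('pics/s5c.png',cv2.resize(f['pixels'][160:330,400:530,::-1],None,fx=3.5,fy=3.5))
def red(f,b):
    h=cv2.cvtColor(f['pixels'],cv2.COLOR_RGB2HSV);k=((h[...,0]<6)|(h[...,0]>173))&(h[...,1]>160);y,x=np.nonzero(k[b[1]:b[3],b[0]:b[2]]);print(len(x),x.min()+b[0],x.max()+b[0],y.min()+b[1],y.max()+b[1])
for q in(load('s4'),f): red(q,(440,250,490,300))
E
```

```text
clock: 11.58
eef_pos: [530.9, -373.6, 203.9]
tcp_rot: [3.139, -0.002, 0.324]
contact_force: [0.7, 0.2, -0.2]
opening: -0.003
grasp_force: 0.0
clock: 12.08
eef_pos: [454.1, -398.9, 215.8]
tcp_rot: [3.141, -0.001, 0.323]
contact_force: [0.7, -0.5, -0.1]
opening: -0.004
grasp_force: 0.0
63 462 475 265 270
125 460 474 268 281
```

View pics/s5c.png

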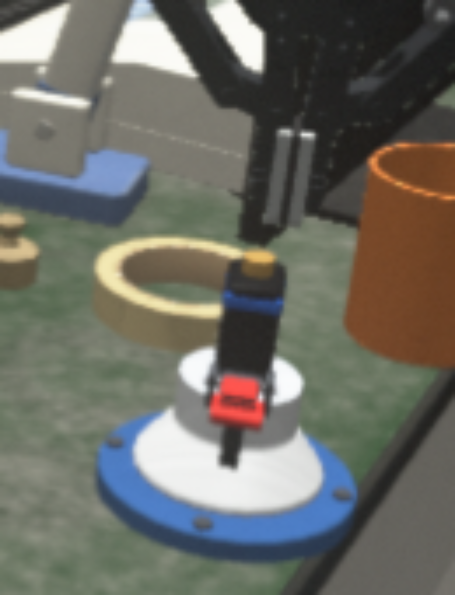

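The lever is now level at (238,400) with its upper face visible, the claw has swung in, and the head is still seated flat. Handing in.

```bash
python3 -c "
from rig import r;print(r.sign_off())"
```

```text
the job is handed in; nothing more can be done
None
```

The sensor head sits flat on the blue mount with its latch lever pressed fully down; I handed the job in at about 12 s of the 38 s allowed, and sign-off returned no verdict.

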